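Close the receiver box and hold the press pen on its red dot

ROBOT

A 6-joint arm with a two-finger parallel gripper is mounted at the origin on the work surface. World frame = base frame: x ahead of the robot, y to its left, z up, the work surface at z = 0. Lengths are in m, angles in rad, forces in N, time in s.
With the tool pointing down it reaches from about 0.3 to 0.875 m from the base axis. Payload 6.4 kg.
Tool frame: the origin (TCP) lies at the very end of the fingers, on their centre line; the grasp point (between the pads) lies 19 mm behind it; z points along the fingers, y is the line along which they close (so a half turn about z gives the same grasp; the last joint's range is limited). The gripper opens to 85 mm and grips with 20 to 120 N. Pads are 22 mm wide; open, the fingers measure 114 mm over their backs; the gripper's body (76 mm by 85 mm) begins 54 mm behind the grasp point. The pads swing forward as they close: fully open they stand 13 mm farther back than shut.
Start: joints at [1.039, 0.181, 1.607, -0, 1.354, -0.206], TCP at [0.184, 0.545, 0.231] pointing down, gripper open.
Joint ranges: [-2.99, 2.99], [-0.89, 2.07], [0.3, 2.58], [-1.14, 4.28], [0, 2.63], [-3.12, 3.12]. Speed limits (rad/s): [2.57, 2.57, 3.01, 3.14, 3.14, 3.14].

INTERFACE

Orientations are given as a unit quaternion [w, x, y, z].
In Python, from bench import ctrl gives the robot as it stands.
- The arm moves only by the tool jog_arm, never from a script. Its argument "series" is a list that holds one entry, the list of rows, each a list of 7 numbers: the shift along the tool's x, y, z in mm, then the turn, a rotation vector about the tool's x, y, z in rad, then the finger opening in mm, from 0 to 85.4. In form: [[[tx, ty, tz, rx, ry, rz, gripper], ...]]. A call has exactly 10 rows; each row shifts and turns the commanded pose from where the row before left it, along the tool's axes as they then stand; what a row does not reach is not made up. A row lasts 1/10 s, in which the tool goes at most 50 mm and 8.59 degrees, less where a joint would pass 70% of its speed; a pose out of reach is approached as far as the arm can. A call with a gripper value outside its range is refused whole. The fingers move at their own pace and stop on an object; the grip force is fixed at half the most. Time passes only in rows, so rows that do not move let the fingers close, or fill a call up. It gives the time, the measured TCP pose, the force, the opening and the grip force at its end, in the units of the state.
- ctrl.get_obs(): the state, without advancing time (a new reading comes with each control period).
- ctrl.camera(name): name is "scene" or "top"; returns a dict with "frame" (420x560x3 uint8, blue, green, red), "z_map" (420x560 float32, m along the optical axis (not along the pixel's ray), 0 where there is no reading), "fx", "fy", "cx", "cy" (pixels), "k1" (the pictures are not rectified: a ray, as slopes to the right and down, at radius r is drawn at 1 + k1 r^2 times it, then the intrinsics apply), "xyz" and "rotation" of the camera in the world. Camera axes: x right, y down, z forward; pixel columns grow to the right and rows downward; lengths in m; the calibration is good to about 2 mm. A picture is of the moment at which its call begins.
- ctrl.hand_in(): hands the job in; it is judged then, once.
The state is a dict: "time_s": time; "q": joint angles; "dq": joint speeds; "joint_efforts": joint torques, N m; "eef_pos": TCP position; "eef_rot": TCP orientation; "wrist_force": force on the tool from outside, world axes, zero at the start; "torque": the same for the moment, N m; "opening": opening from 0.0 (shut) to 1.0 (fully open); "grasp_force": force on a finger pad.
Only numpy, scipy, OpenCV 4.12 (cv2) and the standard library are available. Lean on these libraries where they do the work, as an engineer would, in place of code of your own. Each camera call takes 0.05 s, during which the arm holds its last target. There are 200 camera calls.

TASK

On the model truck's black plate, first swing the open upper half of the beige receiver box shut until its edge sits flush on the lower half all round, with the press pen still in its stand. Then draw the red pen from the leaning stand and, holding it upright, press its sprung tip gently on the middle of the red dot on the box so that the tip is pushed about half way in. Finish while still holding the pen there, pressing, with the box shut; leave the other things on the bench where they are.

Things in the scene. Friction and masses are not known exactly. Their poses are not given: they have to be found in the camera images.
- shell: Receiver box, fixed to the bench: black plate 160 x 130 x 4 mm, on it the beige lower half, an open box 110 (x) x 90 (y) mm whose rim (the seam) is 26 mm above the bench. Origin: centre of the plate's underside, on the bench. z up; +x towards the hinge, -x (roughly towards the robot) towards the free edge.
- lid (a joint): Hinge angle of the beige upper half in rad: 0 = shut flush, its free edge up at larger values (starts at 0.55 to 1.15, limit 1.5). The stiff hinge (0.12 N m, along the shell's y axis) leaves the lid where it is; 1 to 3 N on its outer face near the free edge moves it. The lid is 90 mm wide and reaches 110 mm from the hinge.
- lid_hinge (a point): Point on the hinge line, mid-width, at seam height (26 mm above the bench), 55 mm from the shell's origin along its +x. Axes as the shell's.
- lid_edge (a point): Middle of the lid's free edge, on its outer face (moves with the lid): 110 mm from the hinge line; the flat outer face stands 18 mm off the seam plane. Its axes move with the lid: -x from hinge to free edge, z out of the outer face (up when shut).
- red_dot (a point): Centre of the red dot (14 mm across, in a 20 mm white ring) on the lid's flat outer face: 68 mm from the hinge line towards the free edge and 20 mm to the shell's +y. Its axes move with the lid, z out of the face. With the lid shut it lies 44 mm above the bench, at x -13, y +20 mm in the shell's frame.
- stand: Pen stand, fixed: aluminium foot 110 x 100 mm, two cheeks 76 mm apart over the outsides, between them a black block 50 x 56 x 24 mm that leans 0.40 rad, its hole (15 mm across, through) leaning with it: the upper end leans towards the stand's -x. Origin: centre of the stand on the bench, below the mouth.
- stand_mouth (a point): Centre of the hole's mouth, 85 mm above the stand's origin (axes as the stand's). The pen's collar rests on it.
- pen: Press pen, loose, 100 to 140 g, a round rod 140 mm long leaning in the stand. Its z axis runs along it from tip to handle end. Origin on its axis at the underside of the collar. Collar 26 mm across, z 0 to 6 mm; red round handle 20 mm across, z 6 to 80 mm (grip here, best near z = 45 mm); steel barrel 14 mm across, z -42 to 0; below it the sprung tip.
- pen_grip (a point): Grip point on the handle's axis, z = 45 mm of the pen; axes as the pen's.
- pen_tip (a point): End of the pen's sprung rubber-ended plunger (8 mm across), at z = -60 mm of the pen when free.
- plunger (a joint): How far the tip is pushed into the pen, m: 0 free, 0.012 bottomed. The spring needs 0.3 N to start and 320 N/m more: half way (6 mm) is about 2.2 N.
- seat: Bystander: beige model seat, 55 mm wide, about 150 mm tall. Origin under its cushion.
- dashboard: Bystander: beige model dashboard with steering wheel, 45 x 200 mm, 51 mm tall, wheel up to about 70 mm. Origin under its middle.
- paint_jar: Bystander: paint jar, 34 mm across, 45 mm tall. Origin under its middle.
- screwdriver: Bystander: red screwdriver lying on the bench, along its own x axis.
- tyre: Bystander: black tyre lying flat, 66 mm across, 26 mm tall.
Mind the look-alikes: they are no part of the job. What is shaped like the pen but purple or yellow is not meant.

How it is judged:
By the outcome, as a careful person would: the job done as asked, in the order asked, and still so for the second after the job is handed in, while the arm keeps its last pose, push and grip.
It also fails if it takes over 58 s, if anything falls off the work surface, if the arm or the gripper's body presses on something with over 40 N, if the wrist force passes 120 N, or if a joint passes its speed limit or range.

## Working session

There is one attempt and no reset: what is moved stays moved. The work goes in short steps, Python scripts to look and compute and a tool call to move; the robot and the scene stay as the last step left them, time stands still between calls to the robot, and variables do not carry over. Pictures are saved under pics/ and viewed, at most 10 in all, crops included, and the job is handed in when it is done.

Besides the shell and the picture viewer there is one more tool, called after "Call:" as a command line: name --argument value ..., lists and objects as JSON in quotes. jog_arm: Moves the arm, as the interface text tells. Its arguments: {"type":"object","properties":{"series":{"type":"array"}},"required":["series"]}

```bash
ls; mkdir -p pics
python3 - <<'E'
from bench import ctrl
import cv2,pickle
d={}
for n in("scene","top"):
    c=ctrl.camera(n);d[n]=c;cv2.imwrite(f"pics/{n}0.png",cv2.resize(c["frame"],(800,600)))
    print(n,c["fx"],c["fy"],c["cx"],c["cy"],c["k1"],c["xyz"],c["rotation"])
pickle.dump(d,open("c0.pkl","wb"))
o=ctrl.get_obs();print(o)
E
```

```text
pics
scene 532.1991928934333 532.1991928934333 263.781820876818 201.6933858926472 -0.05363017629819375 [ 1.4528839  -0.38125041  0.82156294] [-0.37911399  0.74530808  0.49337034 -0.23952903]
top 411.5749214668792 411.5749214668792 277.6563175140472 217.79569078740334 -0.103794092431518 [0.44504093 0.01225423 0.99411724] [ 0.0700922  -0.70385833  0.70547165 -0.04450048]
{'time_s': 0.1, 'q': array([ 1.03873016e+00,  1.81491459e-01,  1.60789095e+00,  3.99555918e-06,
        1.35383081e+00, -2.06293853e-01]), 'dq': array([-0.00097939, -0.00187958, -0.00278814,  0.00079354, -0.00102838,
       -0.00053655]), 'joint_efforts': array([ 1.01374950e-03, -4.45874083e+01, -3.52236307e+01, -7.98774363e-05,
        4.18143682e-03, -4.23049892e-05]), 'eef_pos': array([0.18374354, 0.54432498, 0.23046861]), 'eef_rot': array([-2.94209744e-04,  1.62167204e-01,  9.86762961e-01, -7.54983323e-04]), 'wrist_force': array([ 0.46017082, -0.07518485, -0.40585489]), 'torque': array([-0.01107701,  0.00828265,  0.00580487]), 'grasp_force': 0.0, 'opening': 1.0025062269271225}
```

View pics/scene0.png

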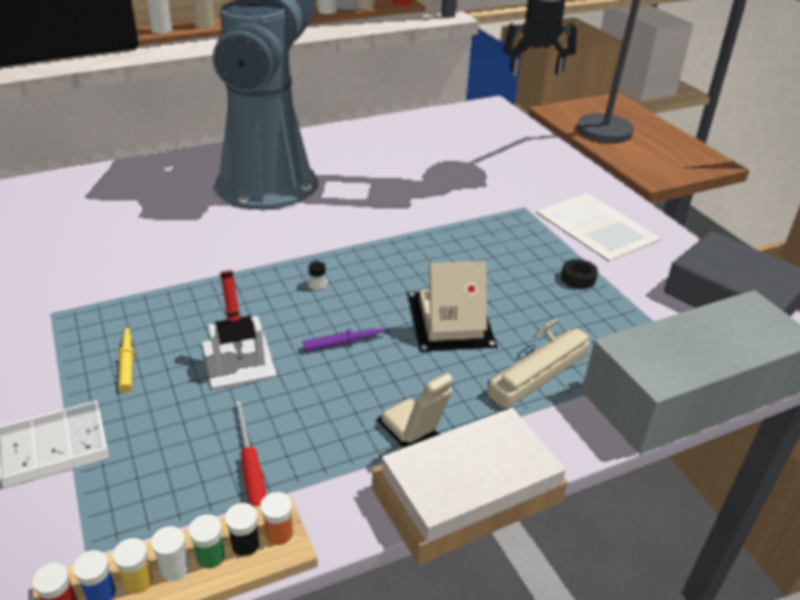

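View pics/top0.png

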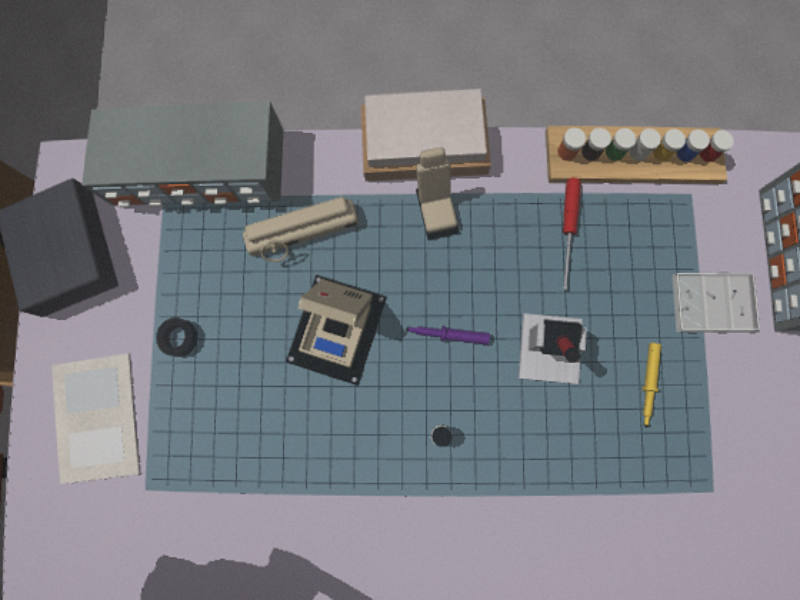

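The scene view shows the box at (455,305) with the open lid and its red dot at (471,289), and the red pen in the stand at (230,290). In the top view the box is at (337,330) and the stand at (555,345).

Candidates for the pen, in top view pixels:
- red pen leaning in the stand (568,345)
- purple pen (465,337)
- yellow pen (652,380)
- red screwdriver (572,210)

I choose the red one in the stand and will check it in a close crop.

```bash
cat > h.py <<'E'
import numpy as np,cv2,pickle
from scipy.spatial.transform import Rotation as R
def rot(q): return R.from_quat([q[1],q[2],q[3],q[0]])
def ray(c,u,v):
    K=np.array([[c["fx"],0,c["cx"]],[0,c["fy"],c["cy"]],[0,0,1]])
    p=cv2.undistortPoints(np.array([[[u,v]]],float),K,np.array([c["k1"],0,0,0,0]))[0,0]
    return np.array([p[0],p[1],1.])
def pt(c,u,v,z):  return np.array(c["xyz"])+rot(c["rotation"]).apply(ray(c,u,v)*z)
def cloud(c,u0,u1,v0,v1):
    K=np.array([[c["fx"],0,c["cx"]],[0,c["fy"],c["cy"]],[0,0,1]])
    V,U=np.mgrid[v0:v1,u0:u1]; p=cv2.undistortPoints(np.stack([U.ravel(),V.ravel()],1)[:,None].astype(float),K,np.array([c["k1"],0,0,0,0]))[:,0]
    z=c["z_map"][v0:v1,u0:u1].ravel(); P=np.c_[p,np.ones(len(p))]*z[:,None]
    return np.array(c["xyz"])+rot(c["rotation"]).apply(P),c["frame"][v0:v1,u0:u1].reshape(-1,3).astype(int),z>0
def atz(c,u,v,h):
    d=rot(c["rotation"]).apply(ray(c,u,v)); return c["xyz"]+d*(h-c["xyz"][2])/d[2]
def tri(c1,a,c2,b):
    A=[];B=[]
    for c,(u,v) in((c1,a),(c2,b)):
        d=rot(c["rotation"]).apply(ray(c,u,v)); d/=np.linalg.norm(d); M=np.eye(3)-np.outer(d,d); A.append(M);B.append(M@c["xyz"])
    x=np.linalg.lstsq(np.vstack(A),np.hstack(B),rcond=None)[0]
    return x,np.linalg.norm(np.vstack(A)@x-np.hstack(B))
def show(c,u0,v0,w=96,h=72,s=4):
    im=cv2.resize(c["frame"][v0:v0+h,u0:u0+w],None,fx=s,fy=s,interpolation=cv2.INTER_CUBIC)
    for k in range(0,w,20): cv2.putText(im,str(u0+k),(k*s,8),0,.3,(0,255,0));cv2.line(im,(k*s,9),(k*s,14),(0,255,0))
    for k in range(0,h,20): cv2.putText(im,str(v0+k),(0,k*s+4),0,.3,(0,255,0))
    return im
E
python3 - <<'E'
from h import *
d=pickle.load(open("c0.pkl","rb"));t=d["top"];s=d["scene"]
im=np.vstack([np.hstack([show(t,192,190),show(t,350,210)]),np.hstack([show(s,275,178),show(s,130,188)])])
cv2.imwrite("pics/crop.png",im)
for n,c,b in(("top",t,(355,415,210,272)),("scene",s,(130,200,180,275))):
    P,C,ok=cloud(c,*b); b_,g,r=C.T
    m=ok&(r>90)&(r>2*g)&(r>2*b_); Q=P[m]; 
    ce=Q.mean(0); D=np.linalg.svd(Q-ce)[2][0]; D*=np.sign(D[2]); pr=(Q-ce)@D
    print(n,"pen red",m.sum(),ce,D,"lean",np.arccos(D[2]),ce+D*pr.min(),ce+D*pr.max())
for n,c,b in(("top",t,(192,282,186,272)),("scene",s,(280,360,176,252))):
    P,C,ok=cloud(c,*b); b_,g,r=C.T
    m=ok&(r>100)&(r>2*g)&(r>2*b_); print(n,"dot",m.sum(),P[m].mean(0) if m.any() else None)
E
```

```text
top pen red 48 [ 0.5365327  -0.20334015  0.13033202] [-0.41929161  0.05557122  0.90614921] lean 0.4367073936462812 [ 0.54781915 -0.20483601  0.10594039] [ 0.52618618 -0.20196887  0.15269233]
scene pen red 212 [ 0.53899918 -0.21175197  0.1252571 ] [-0.3778206   0.02965829  0.92540368] lean 0.3886969347267527 [ 0.55267344 -0.21282538  0.09176446] [ 0.52433467 -0.21060083  0.16117518]
top dot 2 [0.61890515 0.16120636 0.09912109]
scene dot 13 [0.61948706 0.1587305  0.09383806]
```

View pics/crop.png

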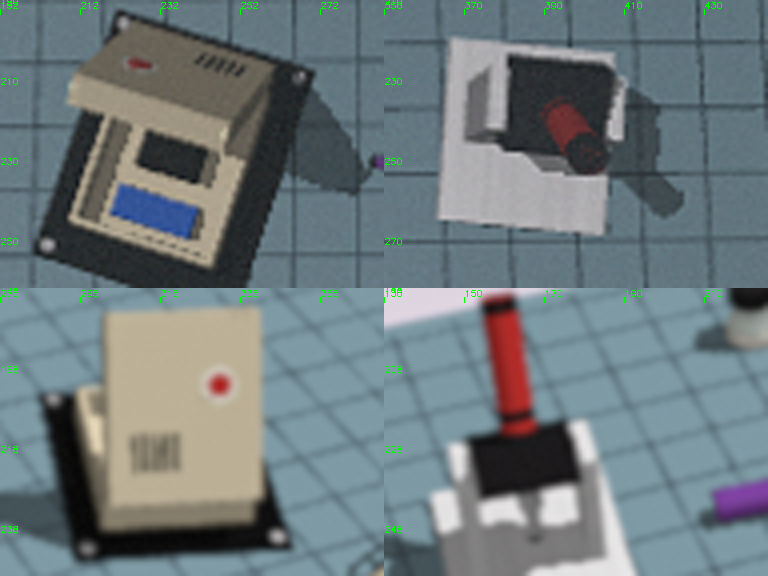

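Run:
```python
from h import *
from scipy.optimize import least_squares
d=pickle.load(open("c0.pkl","rb"));t=d["top"];s=d["scene"]
# shell: fit rectangle corners (shell frame) using plate corners, order via labels
def fitrect(c,obs,h):
    W=np.array([atz(c,*u,h)[:2] for u in obs]); return W
T=fitrect(t,[(221.5,192.5),(270.3,208),(200.8,252.5),(249.2,268)],.004)
S=fitrect(s,[(348,243),(295,246),(285,204.3)],.004)
print("top plate",T,np.linalg.norm(T[0]-T[1]),np.linalg.norm(T[0]-T[2]));print("scene",S,np.linalg.norm(S[0]-S[1]),np.linalg.norm(S[1]-S[2]))
L=np.array([[.08,.065],[.08,-.065],[-.08,.065],[-.08,-.065]])
def fit(W,L):
    return least_squares(lambda p:((L@np.array([[np.cos(p[2]),np.sin(p[2])],[-np.sin(p[2]),np.cos(p[2])]])+p[:2])-W).ravel(),[.6,.15,0])
for n,W,l in(("top",T,L),("scene",S,L[:3][[0,1]+[1]] if 0 else None),):
    r=fit(W,l);print(n,"shell",r.x,r.fun*1e3)
F=fitrect(t,[(366.5,219.5),(407.5,223),(364,264.5),(405,268.5)],.006)
print("foot",np.linalg.norm(F[0]-F[1]),np.linalg.norm(F[0]-F[2]))
r=fit(F,np.array([[.055,.05],[.055,-.05],[-.055,.05],[-.055,-.05]]));print("stand",r.x,r.fun*1e3)
# pen cylinder
ps=[]
for n,c,b in(("top",t,(355,415,210,272)),("scene",s,(130,200,180,275))):
    P,C,ok=cloud(c,*b); b_,g,rr=C.T; m=ok&(rr>90)&(rr>2*g)&(rr>2*b_); ps.append(P[m])
def res(p,Qs):
    D=np.array([-np.sin(p[3])*np.cos(p[2]),-np.sin(p[3])*np.sin(p[2]),np.cos(p[3])]); o=np.array([p[0],p[1],.125])
    Q=np.vstack(Qs)-o; return np.linalg.norm(np.cross(Q,D),axis=1)-.010
for n,Qs in(("top",ps[:1]),("scene",ps[1:]),("both",ps)):
    r=least_squares(res,[.535,-.207,0,.4],args=(Qs,),loss="soft_l1",f_scale=.001);print(n,r.x,np.sqrt(np.mean(r.fun**2)), "h range",np.vstack(Qs)[:,2].min(),np.vstack(Qs)[:,2].max())
# lid plane in scene
P,C,ok=cloud(s,305,338,190,226);Q=P[ok];c0=np.median(Q,0)
for _ in range(5):
    n=np.linalg.svd(Q-Q.mean(0),full_matrices=False)[2][2];e=(Q-Q.mean(0))@n;Q=Q[abs(e)<.003] if abs(e).max()>.003 else Q
n*=np.sign(n[0]);print("lid normal",n,Q.mean(0),len(Q),"angle from vertical",np.arccos(n[2]),"azim",np.arctan2(n[1],n[0]))
```

```text
top plate [[0.67158995 0.18782282]
 [0.63164152 0.0663346 ]
 [0.52264396 0.2353463 ]
 [0.48536695 0.11660554]] 0.12788771070954424 0.15634381525658905
scene [[0.67571693 0.18655326]
 [0.63771095 0.06696104]
 [0.48366623 0.11417543]] 0.12548606979258328 0.16111789182851574
top shell [ 0.5778106   0.15152732 -0.31636604] [ 2.47290081  0.58948991  1.97638243 -1.47067829 -0.64067364  2.8444128
 -3.8086096  -1.96322442]Traceback (most recent call last):
  File "<stdin>", line 14, in <module>
  File "<stdin>", line 12, in fit
    return func(*args, **kwargs)
    vector_fun = VectorFunction(
        fun_wrapped,
    ...<6 lines>...
        workers=workers
    )
    self._update_fun()
    ~~~~~~~~~~~~~~~~^^
    self.f = self.fun_wrapped(xp_copy(self.x))
             ~~~~~~~~~~~~~~~~^^^^^^^^^^^^^^^^^
    return np.atleast_1d(self.fun(x))
                         ~~~~~~~~^^^
    return self.f(x, *self.args, **self.kwargs)
           ~~~~~~^^^^^^^^^^^^^^^^^^^^^^^^^^^^^^
  File "<stdin>", line 12, in <lambda>
ValueError: matmul: Input operand 0 does not have enough dimensions (has 0, gufunc core with signature (n?,k),(k,m?)->(n?,m?) requires 1)
```

```bash
cat > m.py <<'E'
from h import *
from scipy.optimize import least_squares
d=pickle.load(open("c0.pkl","rb"));t=d["top"];s=d["scene"]
L=np.array([[.08,.065],[.08,-.065],[-.08,.065],[-.08,-.065]])
def fit(W,L):
    return least_squares(lambda p:((L@np.array([[np.cos(p[2]),np.sin(p[2])],[-np.sin(p[2]),np.cos(p[2])]])+p[:2])-W).ravel(),[.6,.15,0])
S=np.array([atz(s,*u,.004)[:2] for u in [(348,243),(295,246),(285,204.3)]])
r=fit(S,L[[0,1,3]]);print("scene shell",r.x,r.fun*1e3)
F=np.array([atz(t,*u,.006)[:2] for u in [(366.5,219.5),(407.5,223),(364,264.5),(405,268.5)]])
r=fit(F,np.array([[.055,.05],[.055,-.05],[-.055,.05],[-.055,-.05]]));print("stand",r.x,r.fun*1e3)
ps=[]
for n,c,b in(("top",t,(355,415,210,272)),("scene",s,(130,200,180,275))):
    P,C,ok=cloud(c,*b); b_,g,rr=C.T; m=ok&(rr>90)&(rr>2*g)&(rr>2*b_); ps.append(P[m])
def res(p,Qs):
    D=np.array([-np.sin(p[3])*np.cos(p[2]),-np.sin(p[3])*np.sin(p[2]),np.cos(p[3])]); o=np.array([p[0],p[1],.125])
    Q=np.vstack(Qs)-o; return np.linalg.norm(np.cross(Q,D),axis=1)-.010
for n,Qs in(("top",ps[:1]),("scene",ps[1:]),("both",ps)):
    r=least_squares(res,[.535,-.207,0,.4],args=(Qs,),loss="soft_l1",f_scale=.001);print(n,r.x,np.sqrt(np.mean(r.fun**2)), "h range",np.vstack(Qs)[:,2].min(),np.vstack(Qs)[:,2].max())
P,C,ok=cloud(s,305,338,190,226);Q=P[ok]
for _ in range(5):
    n=np.linalg.svd(Q-Q.mean(0),full_matrices=False)[2][2];e=(Q-Q.mean(0))@n;Q=Q[abs(e)<.003] if abs(e).max()>.003 else Q
n*=np.sign(n[0]);print("lid normal",n,Q.mean(0),len(Q),"angle",np.arccos(n[2]),"azim",np.arctan2(n[1],n[0]))
# handle end / collar by two views
print("lid edge L/R scene tri", tri(t,(192+85/4,190+60/4),s,(275+110/4,178+27/4)) )
E
python3 m.py
```

```text
scene shell [ 0.58029377  0.15136355 -0.31167982] [ 0.65518338  2.14593965 -1.20437035 -1.99841176  0.54918697 -0.1475279 ]
stand [ 0.54238042 -0.21215685 -0.09532625] [ 0.32295586 -0.20302955 -0.0595187  -0.04083905 -0.50023466  0.86475169
  0.23679751 -0.62088309]
top [ 0.53062467 -0.20863433 -0.09682893  0.40682624] 0.0005333421470109642 h range 0.10670955106787539 0.1530013955015449
scene [ 0.52986603 -0.21100963 -0.08798925  0.3841063 ] 0.001996004453809521 h range 0.09117947249905267 0.16103535439979
both [ 0.53031239 -0.20973393 -0.13296567  0.38338983] 0.001922717723021697 h range 0.09117947249905267 0.16103535439979
lid normal [ 0.84112596 -0.26983873  0.46871545] [0.61922151 0.13761831 0.0824745 ] 926 angle 1.0829602903810525 azim -0.31043441814484785
lid edge L/R scene tri (array([0.59792074, 0.14129575, 0.14289385]), np.float64(0.057149663255757904))
```

Call:
jog_arm --series '[[[-20,-9,0,0,0,0,0],[-40,-18,0,0,0,0,0],[-40,-18,0,0,0,0,0],[-40,-18,0,0,0,0,0],[-40,-18,0,0,0,0,0],[-40,-18,0,0,0,0,0],[-40,-18,0,0,0,0,0],[-40,-18,0,0,0,0,0],[-40,-18,0,0,0,0,0],[-40,-18,0,0,0,0,0]]]'

```text
time_s: 1.1
eef_pos: [0.4902, 0.2596, 0.231]
eef_rot: [-0.0, 0.162, 0.987, -0.0]
wrist_force: [0.6, 1.2, 0.4]
opening: -0.0
grasp_force: 0.0
```

Call:
jog_arm --series '[[[-36,-15,0,0,0,0,0],[-36,-15,0,0,0,0,0],[-36,-15,0,0,0,0,0],[-36,-14,0,0,0,0,0],[-35,-14,0,0,0,0,0],[0,0,30,0,0,0,0],[0,0,40,0,0,0,0],[0,0,30,0,0,0,0],[0,0,16,0,0,0,0],[0,0,0,0,0,0,0]]]'

```text
time_s: 2.1
eef_pos: [0.6334, 0.1346, 0.1121]
eef_rot: [-0.003, 0.162, 0.987, -0.001]
wrist_force: [-0.7, 0.1, -0.5]
opening: 0.001
grasp_force: 0.0
```

Call:
jog_arm --series '[[[18,0,0,0,0,0,0],[18,0,0,0,0,0,0],[8,0,5,0,0,0,0],[8,0,6,0,0,0,0],[7,0,7,0,0,0,0],[7,0,7,0,0,0,0],[6,0,8,0,0,0,0],[5,0,8,0,0,0,0],[3,0,6,0,0,0,0],[0,0,0,0,0,0,0]]]'

```text
time_s: 3.1
eef_pos: [0.5584, 0.1603, 0.0667]
eef_rot: [-0.001, 0.162, 0.987, -0.0]
wrist_force: [-0.2, -0.2, 0.7]
opening: 0.006
grasp_force: 0.0
```

Run:
```python
from h import *
from bench import ctrl
t=ctrl.camera("top");s=ctrl.camera("scene")
cv2.imwrite("pics/p1.png",np.hstack([show(t,192,186,100,90),show(s,265,168,100,90)]))
```

```text
(no output)
```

View pics/p1.png

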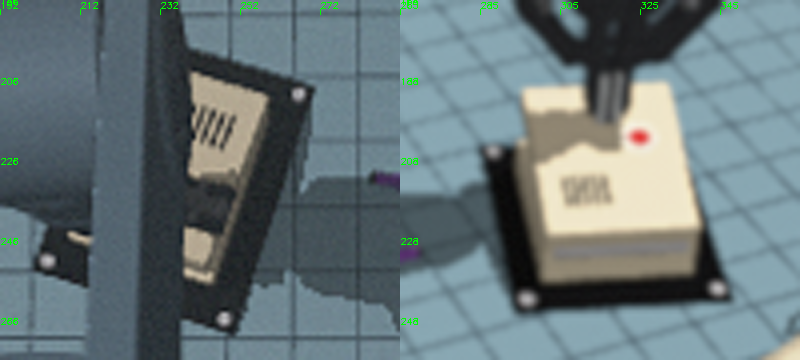

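The lid is following: the finger is on it near its free edge (scene crop 318,200) and it is mostly down. I'll press it on down.

Call:
jog_arm --series '[[[3,0,6,0,0,0,0],[2,0,6,0,0,0,0],[1,0,5,0,0,0,0],[0,0,3,0,0,0,0],[0,0,1.5,0,0,0,0],[0,0,1,0,0,0,0],[0,0,0,0,0,0,0],[0,0,0,0,0,0,0],[0,0,0,0,0,0,0],[0,0,0,0,0,0,0]]]'

```text
time_s: 4.2
eef_pos: [0.5542, 0.1622, 0.0459]
eef_rot: [0.0, 0.162, 0.987, 0.0]
wrist_force: [-0.2, -0.7, -0.4]
opening: -0.004
grasp_force: 0.0
```

Call:
jog_arm --series '[[[0,0,0.5,0,0,0,0],[0,0,0.5,0,0,0,0],[0,0,0.5,0,0,0,0],[0,0,0.5,0,0,0,0],[0,0,0.3,0,0,0,0],[0,0,0.3,0,0,0,0],[0,0,0,0,0,0,0],[0,0,0,0,0,0,0],[0,0,0,0,0,0,0],[0,0,0,0,0,0,0]]]'

```text
time_s: 5.2
eef_pos: [0.554, 0.1623, 0.0439]
eef_rot: [-0.0, 0.162, 0.987, -0.0]
wrist_force: [-5.2, 0.1, 8.5]
opening: -0.004
grasp_force: 3.9
```

Call:
jog_arm --series '[[[0,0,-5,0,0,0,0],[0,0,-25,0,0,0,0],[0,0,-45,0,0,0,0],[0,0,-45,0,0,0,0],[0,0,-45,0,0,0,40],[0,0,-20,0,0,-0.115,85],[0,0,0,0,0,-0.116,85],[3,-30,0,0,0,0,85],[3,-38,0,0,0,0,85],[3,-38,0,0,0,0,85]]]'

```text
time_s: 6.2
eef_pos: [0.5347, 0.0568, 0.2283]
eef_rot: [0.0, 0.047, 0.999, -0.0]
wrist_force: [0.4, -1.0, 0.5]
opening: 0.986
grasp_force: 0.0
```

Call:
jog_arm --series '[[[2,-38,0,0,0,0,85],[2,-38,0,0,0,0,85],[2,-38,0,0,0,0,85],[2,-38,0,0,0,0,85],[0,-38,0,0,0,0,85],[0,-38,0,0,-0.1,0,85],[0,-37,0,0,-0.1,0,85],[0,0,0,0,-0.1,0,85],[0,0,0,0,-0.1,0,85],[0,0,0,0,0,0,85]]]'

```text
time_s: 7.2
eef_pos: [0.4997, -0.2051, 0.2266]
eef_rot: [0.198, 0.048, 0.979, -0.009]
wrist_force: [-0.8, 0.0, 0.1]
opening: 0.997
grasp_force: 0.0
```

Run:
```python
from h import *
from bench import ctrl
t=ctrl.camera("top");s=ctrl.camera("scene")
pickle.dump({"top":t,"scene":s},open("c1.pkl","wb"))
a=show(t,192,186,96,72);b=show(s,275,178)
c=show(t,350,205);e=show(s,125,165)
cv2.imwrite("pics/p2.png",np.vstack([np.hstack([a,b]),np.hstack([c,e])]))
# lid top face plane & dot
for n,c,bx in(("top",t,(192,282,186,272)),("scene",s,(280,360,176,252))):
    P,C,ok=cloud(c,*bx); b_,g,r=C.T
    m=ok&(r>100)&(r>1.8*g)&(r>1.8*b_); print(n,"dot",m.sum(),P[m].mean(0))
    V,U=np.mgrid[bx[2]:bx[3],bx[0]:bx[1]]; u,v=U.ravel()[m].mean(),V.ravel()[m].mean(); print(u,v,"at .044",atz(c,u,v,.044))
    m=ok&(abs(P[:,2]-.044)<.01)&(r>120);Q=P[m];A=np.c_[Q[:,:2],np.ones(len(Q))];k=np.linalg.lstsq(A,Q[:,2],rcond=None)[0];print("plane slope",k,len(Q),Q[:,2].mean())
o=ctrl.get_obs();print(o["eef_pos"],rot(o["eef_rot"]).as_matrix())
```

```text
top dot 20 [0.57181587 0.17573545 0.04354554]
222.75 230.25 at .044 [0.57175148 0.17565611 0.044     ]
plane slope [-9.80426830e-05 -5.15146030e-04  4.31513741e-02] 1698 0.0430157111262427
scene dot 5 [0.56969454 0.17451327 0.04352123]
323.2 205.4 at .044 [0.57024325 0.17416873 0.044     ]
plane slope [-0.0153689   0.00719011  0.05087339] 1184 0.04297260400537425
[ 0.50168122 -0.20584482  0.22856245] [[-9.17335041e-01  9.57554489e-02  3.86428928e-01]
 [ 8.80989335e-02  9.95404819e-01 -3.75209913e-02]
 [-3.88246057e-01 -3.75343645e-04 -9.21555673e-01]]
```

View pics/p2.png

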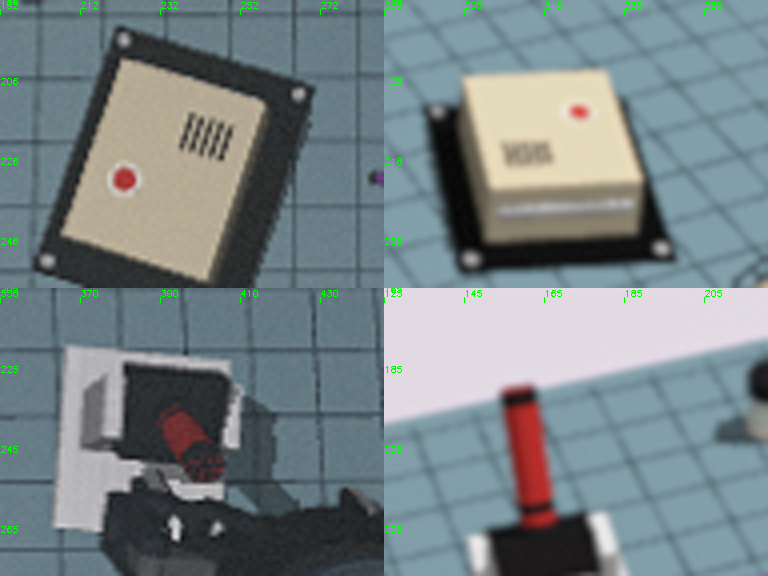

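The lid lies shut and level, about 43 mm up. The dot is at top pixel (223,230), world about (0.571,0.175). The red pen is still in the stand, with its handle end at (402,250) in top and (158,190) in scene.

```bash
cat > pa.py <<'E'
from m import *
E
python3 - <<'E'
from h import *
d=pickle.load(open("c0.pkl","rb"));t=d["top"];s=d["scene"]
print("end tri",tri(t,(350+(586-384)/4+.0,210+154/4),s,(130+(497-384)/4,188+(300-288)/4)))
print("end tri c1",tri(t,(350+207/4,205+(467-288)/4),s,(125+(518-384)/4,165+(388-288)/4)))
D=np.array([-.388,.037,.921]);D/=np.linalg.norm(D);c=np.array([.547,-.211,.085])
print("end pred",c+.08*D,"base of red/collar",c)
R0=np.array([[-9.17335041e-01,9.57554489e-02,3.86428928e-01],[8.80989335e-02,9.95404819e-01,-3.75209913e-02],[-3.88246057e-01,-3.75343645e-04,-9.21555673e-01]])
p=np.array([.50168122,-.20584482,.22856245])
print("tool shift to TCP@26mm",R0.T@(c+.026*D-p)*1e3)
print("collar tri",tri(t,(350+(548-384)/4,210+108/4),s,(130+(519-384)/4,188+(425-288)/4)))
E
```

```text
end tri (array([ 0.51748821, -0.20863712,  0.15510581]), np.float64(0.000847519460903641))
end tri c1 (array([ 0.51528683, -0.20905726,  0.15670043]), np.float64(0.0014936742311376773))
end pred [ 0.51596239 -0.20804023  0.15867433] base of red/collar [ 0.547 -0.211  0.085]
tool shift to TCP@26mm [ 13.75276814  -0.75547381 124.00674482]
collar tri (array([ 0.54775278, -0.20807169,  0.09109724]), np.float64(0.004666974151130087))
```

Call:
jog_arm --series '[[[7,0,0,0,0,0,85],[7,-1,0,0,0,0,85],[0,0,20,0,0,0,70],[0,0,30,0,0,0,60],[0,0,30,0,0,0,60],[0,0,24,0,0,0,60],[0,0,15,0,0,0,60],[0,0,5,0,0,0,60],[0,0,0,0,0,0,60],[0,0,0,0,0,0,60]]]'

```text
time_s: 8.3
eef_pos: [0.5374, -0.21, 0.1092]
eef_rot: [0.199, 0.046, 0.979, -0.01]
wrist_force: [0.3, -0.5, 0.6]
opening: 0.706
grasp_force: 0.0
```

Run:
```python
from h import *
from bench import ctrl
t=ctrl.camera("top");s=ctrl.camera("scene")
cv2.imwrite("pics/p3.png",np.hstack([show(t,345,200,100,90),show(s,110,150,100,90)]))
```

```text
(no output)
```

View pics/p3.png

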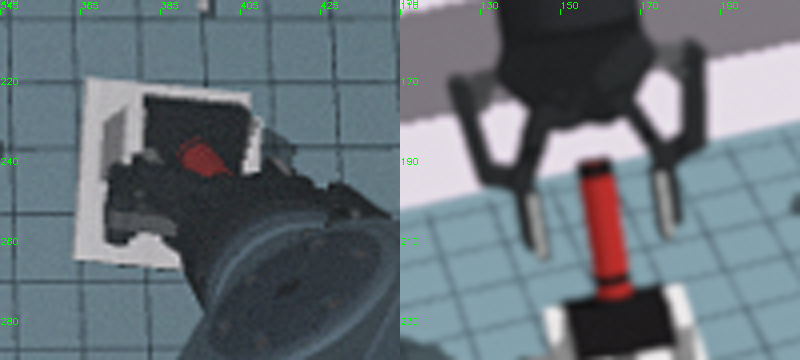

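The fingers (scene crop 142 and 176) straddle the red handle (160) centrally, so I'll close.

Call:
jog_arm --series '[[[0,0,0,0,0,0,40],[0,0,0,0,0,0,28],[0,0,0,0,0,0,22],[0,0,0,0,0,0,18],[0,0,0,0,0,0,10],[0,0,0,0,0,0,10],[0,0,0,0,0,0,10],[0,0,0,0,0,0,10],[0,0,0,0,0,0,10],[0,0,0,0,0,0,10]]]'

```text
time_s: 9.4
eef_pos: [0.5372, -0.21, 0.109]
eef_rot: [0.199, 0.046, 0.979, -0.01]
wrist_force: [-4.8, 1.4, 5.6]
opening: 0.22
grasp_force: 58.2
```

Call:
jog_arm --series '[[[0,0,-3,0,0,0,10],[0,0,-6,0,0,0,10],[0,0,-10,0,0,0,10],[0,0,-12,0,0,0,10],[0,0,-15,0,0,0,10],[0,0,-15,0,0,0,10],[0,0,-15,0,0,0,10],[0,0,-14,0,0,0,10],[0,0,-10,0,0,0,10],[0,0,0,0,0,0,10]]]'

```text
time_s: 10.4
eef_pos: [0.4986, -0.2068, 0.2027]
eef_rot: [0.2, 0.046, 0.979, -0.011]
wrist_force: [0.3, 0.2, -1.3]
opening: 0.22
grasp_force: 58.5
```

Call:
jog_arm --series '[[[0,0,-20,0,0,0,10],[0,0,0,0,0.08,0,10],[0,0,0,0,0.1,0,10],[0,0,0,0,0.1,0,10],[0,0,0,0,0.1,0,10],[0,0,0,0,0.02,0,10],[-4,20,0,0,0,0,10],[-4,40,0,0,0,0,10],[-4,40,0,0,0,0,10],[-4,40,0,0,0,0,10]]]'

```text
time_s: 11.4
eef_pos: [0.5194, -0.0662, 0.2183]
eef_rot: [0.0, 0.048, 0.999, 0.001]
wrist_force: [1.0, -0.8, -1.3]
opening: 0.218
grasp_force: 58.7
```

Call:
jog_arm --series '[[[-4,40,0,0,0,0,10],[-4,40,0,0,0,0,10],[-4,40,0,0,0,0,10],[-4,40,0,0,0,0,10],[-4,40,0,0,0,0,10],[-4,30,10,0,0,0,10],[0,17,20,0,0,0,10],[0,0,10,0,0,0,10],[0,0,0,0,0,0,10],[0,0,0,0,0,0,10]]]'

```text
time_s: 12.4
eef_pos: [0.5669, 0.175, 0.179]
eef_rot: [-0.0, 0.048, 0.999, -0.0]
wrist_force: [0.6, 0.4, -1.9]
opening: 0.215
grasp_force: 58.8
```

Run:
```python
from h import *
from bench import ctrl
t=ctrl.camera("top");s=ctrl.camera("scene")
pickle.dump({"top":t,"scene":s},open("c2.pkl","wb"))
cv2.imwrite("pics/p4.png",np.hstack([show(t,192,186,70,90,5),show(s,280,130,80,90,5)]))
o=ctrl.get_obs();print(o["eef_pos"],rot(o["eef_rot"]).as_matrix(),o["wrist_force"])
```

```text
[0.56772759 0.17499454 0.18007659] [[-9.95371251e-01  9.60895279e-02  1.69584277e-03]
 [ 9.60899127e-02  9.95372647e-01  1.46754734e-04]
 [-1.67389392e-03  3.09028827e-04 -9.99998551e-01]] [-0.54466512  0.12908514 -1.15289868]
```

View pics/p4.png

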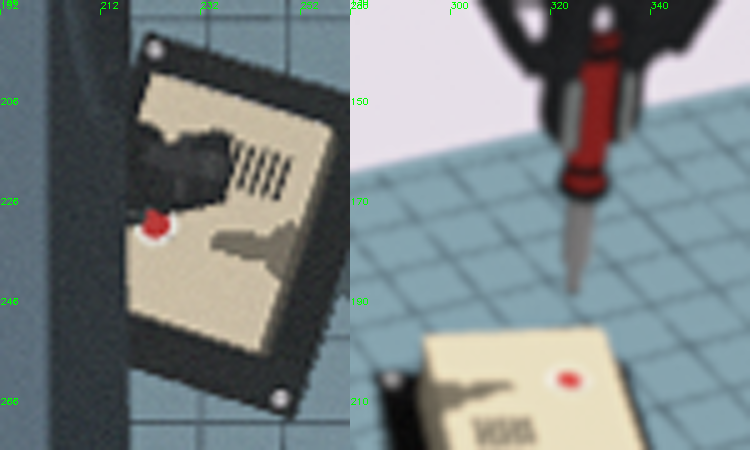

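```bash
cat > proj.py <<'E'
from h import *
def proj(c,P):
    K=np.array([[c["fx"],0,c["cx"]],[0,c["fy"],c["cy"]],[0,0,1]]);p=rot(c["rotation"]).inv().apply(np.atleast_2d(P)-c["xyz"]);x=p[:,:2]/p[:,2:]
    return x*(1+c["k1"]*(x**2).sum(1,keepdims=True))*c["fx"]+[c["cx"],c["cy"]]
E
python3 - <<'E'
from proj import *
from scipy.optimize import least_squares
d=pickle.load(open("c2.pkl","rb"));s=d["scene"]
p=np.array([.5677,.1750,.1801])
for n,h in(("end",.054),("collar mid",-.023),("barrel end",-.068),("tip",-.086)): print(n,proj(s,p+[0,0,h]))
# edge scan: pen silhouettes per row
P,C,ok=cloud(s,312,345,130,192)
f=s["frame"].astype(int);z=s["z_map"]
for v in range(150,192,3):
    row=z[v,310:345]; zz=np.nanmin(np.where(row>0,row,9)); k=np.where((row>0)&(row<zz+.03))[0]+310
    print(v,k.min(),k.max(),k.mean(),round(float(zz),3))
P,C,ok=cloud(s,312,345,135,170);b,g,r=C.T;m=ok&(r>80)&(r>2*g)&(r>2*b);Q=P[m]
def res(q):
    D=np.array([q[2],q[3],1]);D/=np.linalg.norm(D);return np.linalg.norm(np.cross(Q-[q[0],q[1],.17],D),axis=1)-.01
r=least_squares(res,[.568,.175,0,0],loss="soft_l1",f_scale=.001);print("axis at z .17, slopes",r.x,len(Q),np.sqrt(np.mean(r.fun**2)))
print("dot in c1/c2 scene, px:",proj(s,[.5715,.175,.044]))
E
```

```text
end [[330.09012554 136.49686587]]
collar mid [[327.07536649 165.63661213]]
barrel end [[325.40569078 181.69468785]]
tip [[324.75588727 187.92887002]]
150 317 338 327.5 1.184
153 317 337 327.0 1.189
156 319 335 327.0 1.191
159 321 331 326.0 1.199
162 322 330 326.0 1.207
165 321 331 326.0 1.211
168 321 331 326.0 1.213
171 323 328 325.5 1.229
174 323 328 325.5 1.23
177 322 327 324.5 1.234
180 322 327 324.5 1.243
183 323 326 324.5 1.248
186 323 325 324.0 1.253
189 310 344 327.0 1.417
axis at z .17, slopes [ 0.56719379  0.17289615  0.00318599 -0.03462979] 141 0.0017457319701277756
dot in c1/c2 scene, px: [[323.74879409 205.6110507 ]]
```

The pen hangs upright. Its tip at scene (324.4,188) matches the prediction from the TCP (324.8,187.9), and the dot needs about +4 mm in x. I'll go down.

Call:
jog_arm --series '[[[-2,0.2,0,0,0,0,10],[-2,0.2,5,0,0,0,10],[0,0,12,0,0,0,10],[0,0,12,0,0,0,10],[0,0,8,0,0,0,10],[0,0,5,0,0,0,10],[0,0,2,0,0,0,10],[0,0,0,0,0,0,10],[0,0,0,0,0,0,10],[0,0,0,0,0,0,10]]]'

```text
time_s: 13.5
eef_pos: [0.5715, 0.1761, 0.1356]
eef_rot: [0.001, 0.047, 0.999, 0.0]
wrist_force: [-0.4, 0.3, -0.9]
opening: 0.217
grasp_force: 58.8
```

Run:
```python
from proj import *
from bench import ctrl
import time
s=ctrl.camera("scene");t=ctrl.camera("top")
cv2.imwrite("pics/p5.png",np.hstack([show(s,300,150,50,70,8),show(t,200,200,50,70,8)]))
f=[];
for _ in range(8):
    ctrl.camera("top"); f.append(ctrl.get_obs()["wrist_force"])
o=ctrl.get_obs();print(o["eef_pos"],o["eef_rot"],np.mean(f,0),np.std(f,0),proj(s,o["eef_pos"]-[0,0,.086]),proj(s,[.5715,.175,.044]))
```

```text
[0.5710938  0.1760557  0.13506183] [7.59858998e-06 4.73948199e-02 9.98876234e-01 8.21234839e-07] [-0.1740722   0.0470102  -0.90849649] [0.55022592 0.41071105 0.4868982 ] [[324.22705889 203.75433387]] [[323.74879409 205.6110507 ]]
```

View pics/p5.png

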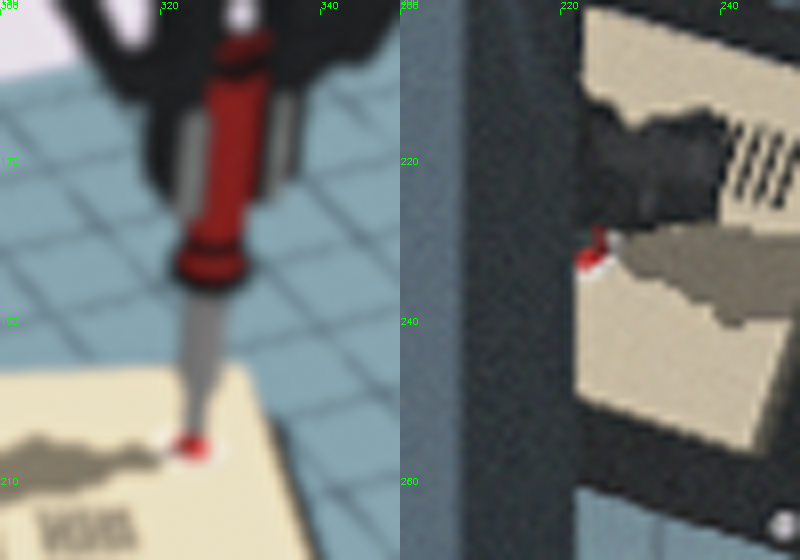

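The tip is just above the dot: tip (324,204), dot (323.5,205.5) in scene. I'll shift 0.8 mm in -y and press down.

Call:
jog_arm --series '[[[0,-0.8,0,0,0,0,10],[0,0,2,0,0,0,10],[0,0,2,0,0,0,10],[0,0,2,0,0,0,10],[0,0,1,0,0,0,10],[0,0,1,0,0,0,10],[0,0,1,0,0,0,10],[0,0,1,0,0,0,10],[0,0,0,0,0,0,10],[0,0,0,0,0,0,10]]]'

```text
time_s: 15.0
eef_pos: [0.5711, 0.1753, 0.1251]
eef_rot: [0.0, 0.047, 0.999, -0.0]
wrist_force: [0.4, -0.6, 0.6]
opening: 0.218
grasp_force: 58.8
```

```bash
cat > chk.py <<'E'
from proj import *
from bench import ctrl
f=[]
for k in range(10):
    s=ctrl.camera("scene"); f.append(ctrl.get_obs()["wrist_force"])
o=ctrl.get_obs();print(o["eef_pos"],o["eef_rot"],np.mean(f,0),np.std(f,0),o["time_s"])
cv2.imwrite("pics/p6.png",show(s,295,165,60,70,8))
E
python3 chk.py
```

```text
[0.5710346  0.17528322 0.1250625 ] [2.03477235e-05 4.73766399e-02 9.98877096e-01 1.13623442e-05] [-0.54829907 -0.12559682  0.91747411] [0.58472382 0.53154886 0.37952777] 15.5
```

Call:
jog_arm --series '[[[0,0,0.5,0,0,0,10],[0,0,0.5,0,0,0,10],[0,0,0,0,0,0,10],[0,0,0,0,0,0,10],[0,0,0,0,0,0,10],[0,0,0,0,0,0,10],[0,0,0,0,0,0,10],[0,0,0,0,0,0,10],[0,0,0,0,0,0,10],[0,0,0,0,0,0,10]]]'

```text
time_s: 16.5
eef_pos: [0.571, 0.1753, 0.1241]
eef_rot: [0.0, 0.047, 0.999, 0.0]
wrist_force: [-0.4, -0.9, 1.0]
opening: 0.217
grasp_force: 58.8
```

```bash
sed -i 's/range(10)/range(40)/' chk.py; python3 chk.py
```

```text
[0.57102104 0.17526077 0.12403765] [-6.69289399e-06  4.73766026e-02  9.98877098e-01 -3.20201346e-06] [-0.1170223  -0.15145974  1.16748182] [0.49804872 0.5715097  0.44230954] 18.5
```

View pics/p6.png

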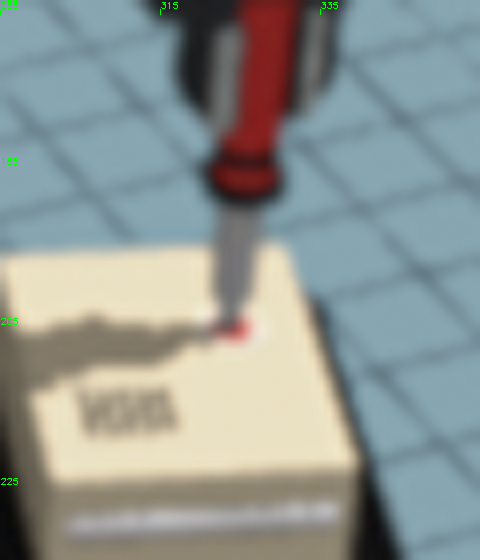

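Run:
```python
from proj import *
d=pickle.load(open("c1.pkl","rb"))
for n,(cu,cv) in(("scene",(323.5,205.5)),("top",(222.7,230.3))):
    c=d[n];f=c["frame"].astype(float);u0,v0=int(cu)-9,int(cv)-8
    w=f[v0:v0+17,u0:u0+19]; red=w[...,2]-w[...,1]; base=np.median(red); x=np.clip(red-base-15,0,None)
    bl=w[...,0]-w[...,2]; wt=np.clip(bl-np.median(bl)-12,0,None)+x
    V,U=np.mgrid[v0:v0+17,u0:u0+19]
    m=np.hypot((U-cu)/1.2,V-cv)<6
    for k,y in(("red",x*m),("red+white",(wt>5)*m*1.)):
        u,v=(U*y).sum()/y.sum(),(V*y).sum()/y.sum(); print(n,k,u,v,atz(c,u,v,.044))
s=d["scene"];print(proj(s,[.571,.1753,.044]))
```

```text
scene red 323.4116523400191 205.50811843361987 [0.57082309 0.17443757 0.044     ]
scene red+white 323.5 205.5 [0.57087576 0.17465308 0.044     ]
top red 222.7083993660856 230.39883782356048 [0.57139977 0.175747   0.044     ]
top red+white 222.52173913043478 230.56521739130434 [0.57100773 0.17618033 0.044     ]
[[323.75848779 205.46784848]]
```

The press force is about 2.2 N once the pen's weight is allowed for, which means the tip is about half way in. The tip is within about 1 mm of the dot's centre, (323.5,205.5) in scene, and the box is shut. I'll hand in.

```bash
python3 -c "
from bench import ctrl
print(ctrl.hand_in())"
```

```text
the job is handed in; nothing more can be done
None
```

I handed the job in at about 18.5 s: the box is shut flush and the red pen is held upright, pressing within about 1 mm of the red dot's centre, its tip about half way in (about 2.2 N).

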